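# Rivet the can riser's front step

### The arm

A 6-joint arm with a two-finger parallel gripper is mounted at the origin on the work surface. World frame = base frame: x ahead of the robot, y to its left, z up, the work surface at z = 0. Lengths are in mm, angles in rad, forces in N, time in s.
With the tool pointing down it reaches from about 400 to 825 mm from the base axis. Payload 7 kg.
Tool frame: the origin (TCP) lies between the finger pads; the fingertips stand 11 mm ahead of it and the grasp point (between the pads) lies 8 mm behind it (arm.tip_reach is the distance from the TCP to the fingertips, in mm); z points along the fingers, y is the line along which they close (so a half turn about z gives the same grasp; the last joint's range is limited). The gripper opens to 85 mm and grips with 20 to 120 N. Pads are 22 mm wide; open, the fingers measure 114 mm over their backs; the gripper's body (76 mm by 85 mm) begins 54 mm behind the grasp point. The pads swing forward as they close: fully open they stand 13 mm farther back than shut.
Start: joints at [1.501, 0.359, 0.012, 0, -1.224, -0.288], TCP at [236.402, 632.226, 242.302] pointing down, gripper open.
Joint ranges: [-3.07, 3.07], [-1.43, 2.12], [-1.02, 1.25], [-3.03, 1.67], [-3.05, -0], [-3.03, 3.03]. Speed limits (rad/s): [2.39, 2.39, 3.01, 3.14, 3.14, 3.14].

### API

Orientations are given as a unit quaternion [x, y, z, w].
In Python, from rig import arm gives the robot as it stands.
- The arm moves only by the tool arm_command, never from a script. Its argument "motion" is a list of rows, each a list of 5 numbers: the closure in counts, from 0 (fully open) to 255 (shut), then the shift along the tool's x, y, z in mm, then the turn about the tool's z in degrees. In form: [[hand, tx, ty, tz, yaw], ...]. A call has 1 to 5 rows; each row shifts and turns the commanded pose from where the row before left it, along the tool's axes as they then stand; what a row does not reach is not made up. A row lasts 1/10 s, in which the tool goes at most 50 mm and 8.59 degrees, less where a joint would pass 70% of its speed; a pose out of reach is approached as far as the arm can. A call with a gripper value outside its range is refused whole. The fingers move at their own pace and stop on an object; "grip_force" is the grip in N (left out, the last holds). Time passes only in rows, so rows that do not move let the fingers close. It gives the time, the measured TCP pose, the force, the opening and the grip force at its end, in the units of the state.
- arm.observe(): the state, without advancing time (a new reading comes with each control period).
- arm.get_image(name): name is "scene" or "top" or "wrist"; returns a dict with "image" (400x640x3 uint8, red, green, blue), "fx", "fy", "cx", "cy" (pixels), "R" (3x3) and "t" (3): a world point X has camera coordinates R X + t; the wrist camera has in their place "mount" (4x4, takes a point from camera to tool coordinates, whose origin is the TCP and whose axes are the flange's). Camera axes: x right, y down, z forward; pixel columns grow to the right and rows downward; lengths in mm; the calibration is good to about 2 mm. A picture is of the moment at which its call begins: read the wrist's pose just before it. There is no depth.
- arm.sign_off(): hands the job in; it is judged then, once.
The state is a dict: "time_s": time; "qpos": joint angles; "joint_velocities": joint speeds; "tau": joint torques, N m; "eef_pos": TCP position; "tool_rot": TCP orientation; "wrist_force": force on the tool from outside, world axes, zero at the start; "wrist_torque": the same for the moment, N m; "grip_width": finger opening in mm; "gripper_force": force on a finger pad.
Only numpy, scipy, OpenCV 4.12 (cv2) and the standard library are available. Lean on these libraries where they do the work, as an engineer would, in place of code of your own. Each camera call takes 0.05 s, during which the arm holds its last target. There are 200 camera calls.

### The job

Take the fresh push rivet, the one whose centre pin still stands up, from the grey carrier strip and seat it in the empty hole of the white can riser's front step until its flange lies fully home, with the pin still up. Then press the pin down flush with the collar to lock the rivet, and let go. Be gentle: the step is springy and cracks if loaded with more than 18 N; leave everything else where it is.

Things in the scene. Friction and masses are not known exactly. Their poses are not given: they have to be found in the camera images.
- rivet_grip (a point): Fresh push rivet, loose, upright in a hole of the carrier strip. Black plastic, 40 g: stem 10 mm diameter, 14 mm long (last 4 mm taper to 6 mm); flange 26 mm diameter, 3 mm thick; above it a round collar 16 mm diameter, 10 mm tall, to grip; grey pin 9 mm diameter stands 5.5 to 7 mm above the collar. Point: on the axis, mid-height of collar, 8 mm above flange underside, 22 mm above stem tip. z up
- rivet_seat (a point): Same fresh rivet: the point on its axis at the flange's underside, which comes to lie on the step round the hole. z up along the axis
- pin (a joint): The fresh rivet's centre pin: 0 = stands 7 mm above the collar, 0.007 = flush with the collar's top. It starts between 0 and 0.0015. It slides down under about 9 N and stays where it is pushed (nothing pushes it back)
- pin_top (a point): Centre of the top face of the fresh rivet's pin; moves with the pin. When flush it is 13 mm above rivet_seat
- hole (a point): Centre of the mouth of the empty hole, on the top face of the front step, 60 mm above the table. Through-hole 11 mm diameter in the 12 mm thick step, 1.5 mm chamfer, free below. z up, x to the riser's rear step, y to the rivet already fitted, 160 mm away. The step is springy: under load it sinks straight down about 1 mm per 3 N (about 3 mm while the pin slides), at most 12 mm, and springs back
- riser: White plastic two-step can riser, fixed to the table, 200 mm deep (x), 260 mm wide (y). Origin: centre of its underside. The front step (x from -100 to 0 mm) is 60 mm high, the rear step (x from 0 to 100 mm) 105 mm high. The empty hole is at x -51, y -80 mm, a fitted rivet (flush pin, 13 mm high) at x -51, y +80 mm. The front step cracks above 18 N
- carrier: Grey plastic carrier strip, fixed to the table, 50 mm (x) by 170 mm (y), 30 mm high, with three 12 mm holes at y -50, 0 and +50 mm, in which rivets stand upright with their flanges on its top face. Origin: centre of its underside
- spent_grip (a point): Spent rivet, loose, in another hole of the carrier strip: like the fresh one but its pin is already flush. Leave it. This point: mid-height of its collar
- tin: Food tin standing, 74 mm in diameter, 85 mm high; origin at its underside. Leave it
- jar: Glass jar standing, 64 mm in diameter, 100 mm high; origin at its underside. Leave it
- scoop: Small metal measuring cup, 60 mm in diameter, 35 mm high; origin at its underside. Leave it
- snackbox: Cardboard box, 60 x 60 x 70 mm high; origin at its underside. Leave it
- screwdriver: Screwdriver lying on the table, along its x axis. Leave it
- spatula: Spatula lying on the table, 200 mm long along its x axis. Leave it

How it is judged (in metres and radians):
On the way, in this order (a step that is already met when the one before it is completed fails the run):
1. the fresh rivet sits fully home in the empty hole (within 2 mm of its centre, flange within 1.5 mm of the step, leaning less than 0.1 rad), its pin still up (pressed less than 3 mm) (horizontal distance between rivet_seat and hole below 0.002 m and z of rivet_seat in the frame of hole between -0.003 and 0.0015 m and angle between the z axis of rivet_seat and the z axis of hole, either way round below 0.1 rad and value of joint pin below 0.003 m), for 0.2 s.
2. its pin is pressed flush (within 1 mm) with the rivet home (horizontal distance between rivet_seat and hole below 0.002 m and z of rivet_seat in the frame of hole between -0.003 and 0.0015 m and angle between the z axis of rivet_seat and the z axis of hole, either way round below 0.1 rad and value of joint pin above 0.006 m), for 0.2 s.
At the end, for the whole second after the job is handed in: The fresh rivet is in the hole of the front step, within 2 mm of its centre, flange within 1.5 mm of the step and leaning less than 0.1 rad, its pin within 1 mm of flush; the robot has let go (all of step 2); the robot touches nothing.
It fails at once if the riser is loaded with more than 18 N (contact force between riser and anything else above 18 N).
It fails at once if a bystander (spent rivet, tin, jar, cup, box, screwdriver or spatula) is moved by more than 20 mm (distance of any of spent_grip, tin, jar, scoop, snackbox, screwdriver, spatula from where it was at the start of the episode above 0.02 m).
It also fails if it takes over 51 s, if anything falls off the work surface, if the arm or the gripper's body presses on something with over 40 N, if the wrist force passes 120 N, or if a joint passes its speed limit or range.

## Working session

There is one attempt and no reset: what is moved stays moved. The work goes in short steps, Python scripts to look and compute and a tool call to move; the robot and the scene stay as the last step left them, time stands still between calls to the robot, and variables do not carry over. Pictures are saved under pics/ and viewed, at most 10 in all, crops included, and the job is handed in when it is done.

Besides the shell and the picture viewer there is one more tool, called after "Call:" as name(argument=value, ...) on one line, values as JSON. arm_command: Moves the arm, as the interface text tells. Its arguments: {"type":"object","properties":{"motion":{"type":"array","items":{"type":"array","items":{"type":"number"}}},"grip_force":{"type":"number"}},"required":["motion"]}

```bash
mkdir -p pics; cat > h.py <<'E'
import numpy as np, cv2
from rig import arm
from scipy.spatial.transform import Rotation as Ro
def save(n,f):
    s=arm.observe(); d=arm.get_image(n); cv2.imwrite(f'pics/{f}.png',d['image'][:,:,::-1]); np.save(f'pics/{f}.npy',{'s':s,'d':d},allow_pickle=True); return s,d
def cam(s,d):
    if 'mount' in d:
        M=np.array(d['mount']); R=Ro.from_quat(s['tool_rot']).as_matrix()
        return R@M[:3,:3], R@M[:3,3]+np.array(s['eef_pos'])
    R=np.array(d['R']); return R.T, -R.T@np.array(d['t'])
def ray(s,d,u,v,z):
    R,c=cam(s,d); r=R@np.array([(u-d['cx'])/d['fx'],(v-d['cy'])/d['fy'],1]); return c+r*(z-c[2])/r[2]
def proj(s,d,X):
    R,c=cam(s,d); p=R.T@(np.array(X)-c); return p[0]/p[2]*d['fx']+d['cx'],p[1]/p[2]*d['fy']+d['cy']
def load(f):
    o=np.load(f'pics/{f}.npy',allow_pickle=True).item(); return o['s'],o['d']
E
python3 - <<'E'
from h import *
s,d=save('top','top0'); print(s); print(cam(s,d),d['fx'])
s,d=save('scene','scene0')
s,d=save('wrist','wrist0'); print(d['mount'],d['fx'])
a=[cv2.imread(f'pics/{n}0.png') for n in('top','scene')]
E
```

```text
{'time_s': 0.0, 'qpos': array([ 1.50111448e+00,  3.59384398e-01,  1.10543468e-02, -3.37248148e-04,
       -1.22411501e+00, -2.88087357e-01]), 'joint_velocities': array([ 0.00033232, -0.00124283,  0.00031246,  0.00227923, -0.00023391,
        0.00231862]), 'tau': array([ 3.06609822e-03, -5.83321059e+01,  2.93416983e+01,  6.93668917e+00,
       -5.92956480e-03, -1.75252001e-05]), 'eef_pos': array([236.24809033, 631.80455048, 241.36564634]), 'tool_rot': array([ 9.84032204e-01, -1.77988533e-01, -6.77557277e-05,  8.36736756e-04]), 'wrist_force': array([-0.46795138, -0.2587109 , -0.05379864]), 'wrist_torque': array([ 0.02635143, -0.01574118,  0.00462064]), 'gripper_force': 0.0, 'grip_width': 85.46348777569186}
(array([[-0.00842581, -0.99709763,  0.07566583],
       [-0.99996248,  0.00824956, -0.00264165],
       [ 0.00200977, -0.07568525, -0.99712973]]), array([ 433.07295888,  -92.33373571, 1212.38738456])) 498.346190651479
[[ 3.83322069e-04 -9.52467680e-01 -3.04639413e-01  7.83654514e+01]
 [ 9.99999657e-01  1.41637058e-04  8.15446744e-04 -4.08403130e-01]
 [-7.33538438e-04 -3.04639621e-01  9.52467408e-01 -1.31703215e+02]
 [ 0.00000000e+00  0.00000000e+00  0.00000000e+00  1.00000000e+00]] 311.16102072499456
```

View pics/top0.png

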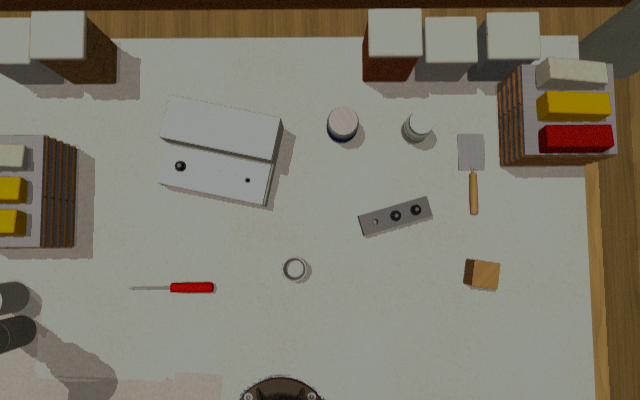

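View pics/scene0.png

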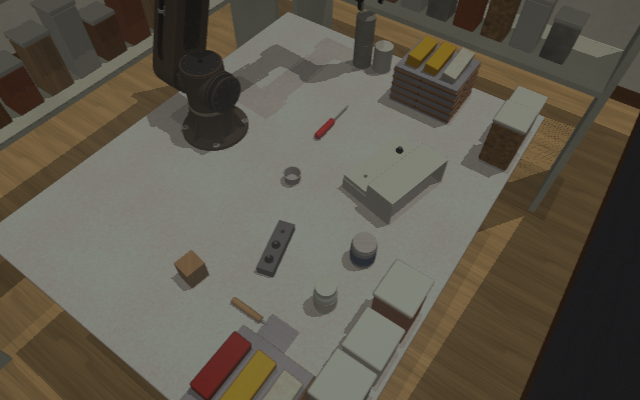

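The top view shows the riser with the fitted rivet at (180,166) and the empty hole at (248,180). The carrier rivets are at (396,216) and (416,210), with its empty hole at (375,222). I'll compute positions and zoom in to identify the fresh rivet.

```bash
python3 - <<'E'
from h import *
s,d=load('top0')
for n,u,v,z in [('fit',180.5,166,70),('hole',248,180.5,60),('A',396,216,40),('B',416,210,40),('empty',375.5,222,30),('cup',294,269,35),('tin',343,118,85),('jar',417,122,90)]:print(n,ray(s,d,u,v,z).round(1))
im=cv2.imread('pics/top0.png')
a=cv2.resize(im[185:245,350:440],None,fx=6,fy=6,interpolation=3)
s,d=load('scene0');im=cv2.imread('pics/scene0.png')
b=cv2.resize(im[215:280,250:302],None,fx=5,fy=5,interpolation=3)
o=np.zeros((360,800,3),np.uint8);o[:,:540]=a;o[:325,540:800]=b;cv2.imwrite('pics/c1.png',np.clip(o*1.6,0,255))
print('scene A,B proj')
st,dt=load('top0')
for u,v in[(396,216),(416,210)]:print(proj(s,d,ray(st,dt,u,v,40)))
E
```

```text
fit [613.1 222.9  70. ]
hole [579.3  68.3  60. ]
A [ 494.8 -277.7   40. ]
B [ 508.6 -325.2   40. ]
empty [ 481.5 -230.3   30. ]
cup [372.6 -36.6  35. ]
tin [ 719.1 -153.3   85. ]
jar [ 707.1 -322.3   90. ]
scene A,B proj
(np.float64(273.60303249181), np.float64(242.32664442090004))
(np.float64(266.8632609184269), np.float64(256.55402191596966))[ WARN:0@0.193] global loadsave.cpp:1063 imwrite_ Unsupported depth image for selected encoder is fallbacked to CV_8U.
```

View pics/c1.png

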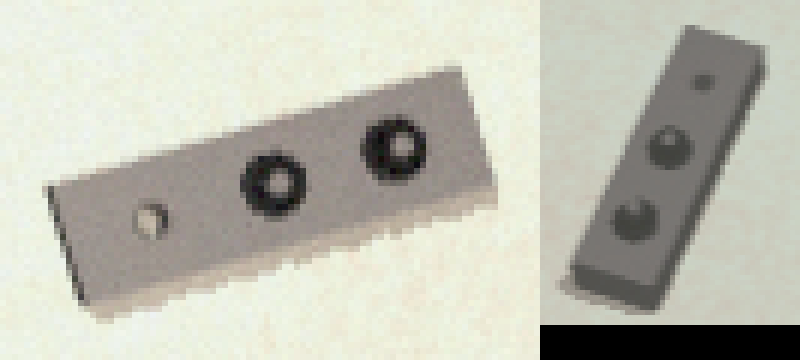

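The close-up suggests B is the fresh rivet: its pin is displaced outward, which fits a higher pin. I'll confirm with the wrist camera. First I'll go over the hole, which is on the way, to measure it.

```bash
cat >> h.py <<'E'
def goto(p,yaw):
    s=arm.observe(); R=Ro.from_quat(s['tool_rot']).as_matrix()
    a=np.arctan2(R[1,0],R[0,0]); dy=-(yaw-a); dy=(dy+np.pi)%(2*np.pi)-np.pi
    Rn=R@Ro.from_euler('z',dy).as_matrix(); D=np.array(p)-s['eef_pos']
    print('t',s['time_s'],'pos',s['eef_pos'].round(2),'yaw',a.round(4),'tilt',R[:,2].round(4),'| turn deg',np.degrees(dy).round(2),'shift before turn',(R.T@D).round(1),'after turn',(Rn.T@D).round(1))
E
python3 - <<'E'
from h import *
goto([579.3,68.3,175],-.215); print(arm.tip_reach)
E
```

```text
t 0.15 pos [236.28 631.93 241.58] yaw -0.3579 tilt [-3.0e-04 -1.2e-03 -1.0e+00] | turn deg -8.19 shift before turn [518.7 407.7  67.2] after turn [455.4 477.4  67.2]
11.0
```

Call:
arm_command(motion=[[0, 0, 0, 0, -8.2], [0, 23, 24, 0, 0], [0, 23, 24, 0, 0], [0, 23, 24, 0, 0], [0, 23, 24, 0, 0]])

```text
time_s: 0.65
eef_pos: [306.2, 517.5, 241.9]
tool_rot: [0.994, -0.107, -0.0, 0.0]
wrist_force: [0.3, 1.4, 0.5]
grip_width: 85.2
gripper_force: 0.0
```

Call:
arm_command(motion=[[0, 23, 24, 0, 0], [0, 23, 24, 0, 0], [0, 23, 24, 0, 0], [0, 23, 24, 0, 0], [0, 23, 24, 0, 0]])

```text
time_s: 1.15
eef_pos: [393.1, 375.7, 242.2]
tool_rot: [0.994, -0.107, -0.0, 0.0]
wrist_force: [0.8, -0.3, 0.7]
grip_width: 85.5
gripper_force: 0.0
```

Call:
arm_command(motion=[[0, 23, 24, 7, 0], [0, 23, 24, 7, 0], [0, 23, 24, 7, 0], [0, 23, 24, 7, 0], [0, 23, 24, 7, 0]])

```text
time_s: 1.65
eef_pos: [479.8, 234.0, 207.0]
tool_rot: [0.994, -0.107, -0.0, -0.0]
wrist_force: [0.3, 0.9, -0.4]
grip_width: 85.5
gripper_force: 0.0
```

Call:
arm_command(motion=[[0, 23, 24, 7, 0], [0, 23, 24, 7, 0], [0, 23, 24, 7, 0], [0, 23, 24, 7, 0], [0, 23, 24, 4, 0]])

```text
time_s: 2.15
eef_pos: [566.4, 92.2, 174.6]
tool_rot: [0.994, -0.107, -0.0, 0.0]
wrist_force: [0.9, 0.7, -0.5]
grip_width: 85.4
gripper_force: 0.0
```

```bash
python3 - <<'E'
from h import *
goto([579.3,68.3,175],-.215)
s,d=save('wrist','w1'); print(proj(s,d,[579.3,68.3,60]))
E
```

```text
t 2.15 pos [566.43  92.23 174.56] yaw -0.2147 tilt [-9.e-04 -2.e-04 -1.e+00] | turn deg 0.02 shift before turn [17.7 20.6 -0.4] after turn [17.7 20.6 -0.4]
(np.float64(340.8020650098433), np.float64(184.08213748819048))
```

View pics/w1.png

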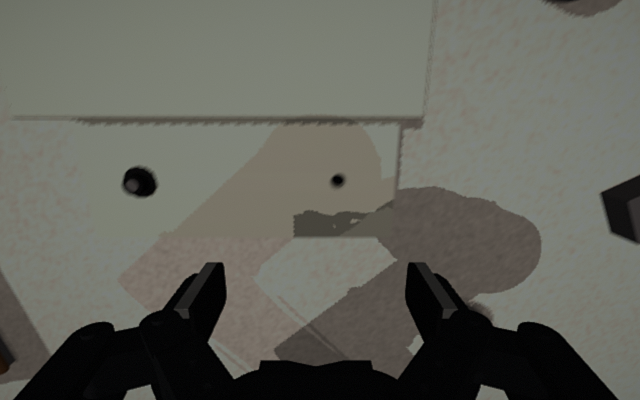

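The wrist view shows the empty hole at (338,181), close to where I predicted, the fitted rivet at (140,182), and the fingers at the bottom. I'll let the arm settle, then measure the hole precisely.

Call:
arm_command(motion=[[0, 0, 0, 0, 0], [0, 0, 0, 0, 0], [0, 0, 0, 0, 0]])

```text
time_s: 2.5
eef_pos: [566.0, 94.2, 175.5]
tool_rot: [0.994, -0.107, 0.0, -0.0]
wrist_force: [0.0, -1.0, -0.6]
grip_width: 85.4
gripper_force: 0.0
```

```bash
cat >> h.py <<'E'
def blob(d,u,v,r,thr):
    g=cv2.cvtColor(d['image'],cv2.COLOR_RGB2GRAY); u,v=int(round(u)),int(round(v))
    m=(g[v-r:v+r+1,u-r:u+r+1]<thr).astype(np.uint8); n,l,st,c=cv2.connectedComponentsWithStats(m)
    i=1+np.argmax(st[1:,4]); return c[i][0]+u-r,c[i][1]+v-r,st[i]
E
python3 - <<'E'
from h import *
goto([579.3,68.3,175],-.215)
s,d=save('wrist','w2'); u,v=proj(s,d,[579,68,60]); print(u,v)
for t in(50,70,90):
  b=blob(d,u,v,14,t); print(b, ray(s,d,b[0],b[1],60).round(2))
goto([480,-225,175],-1.294)
goto([508.6,-325.2,150],-1.294)
E
```

```text
t 2.5 pos [565.99  94.22 175.47] yaw -0.214 tilt [ 2.e-04  2.e-04 -1.e+00] | turn deg 0.06 shift before turn [18.5 22.5  0.5] after turn [18.5 22.5  0.5]
343.54354890903545 183.21359454524708
(np.float64(337.9), np.float64(180.29090909090908), array([  2,   6,  13,  12, 110], dtype=int32)) [582.37  72.03  60.  ]
(np.float64(338.13986013986016), np.float64(180.87412587412587), array([  2,   6,  13,  13, 143], dtype=int32)) [581.85  71.94  60.  ]
(np.float64(338.06976744186045), np.float64(181.0), array([  1,   5,  15,  15, 172], dtype=int32)) [581.76  72.01  60.  ]
t 2.55 pos [565.98  94.38 175.54] yaw -0.2136 tilt [ 3.e-04  3.e-04 -1.e+00] | turn deg 61.9 shift before turn [-16.3 330.3   0.4] after turn [283.7 170.    0.4]
t 2.55 pos [565.98  94.38 175.54] yaw -0.2136 tilt [ 3.e-04  3.e-04 -1.e+00] | turn deg 61.9 shift before turn [ 32.9 422.2  25.4] after turn [387.9 169.9  25.4]
```

Call:
arm_command(motion=[[0, 2.5, 30, 1, 0], [0, 2.5, 30, 1, 0], [0, 2.5, 30, 1, 0], [0, 2.5, 30, 1, 0], [0, 2.5, 30, 1, 0]])

```text
time_s: 3.05
eef_pos: [546.2, -55.7, 170.7]
tool_rot: [0.994, -0.106, 0.0, -0.0]
wrist_force: [0.6, 0.3, 0.6]
grip_width: 85.3
gripper_force: 0.0
```

Call:
arm_command(motion=[[0, 2.5, 30, 1, 0], [0, 2.5, 30, 1, 0], [0, 2.5, 30, 1, 0], [0, 2.5, 30, 1, 0], [0, 2.5, 30, 1, 0]])

```text
time_s: 3.55
eef_pos: [526.8, -205.1, 165.7]
tool_rot: [0.994, -0.106, 0.0, -0.0]
wrist_force: [0.4, -0.8, 0.7]
grip_width: 85.4
gripper_force: 0.0
```

Call:
arm_command(motion=[[0, 2, 30, 0, 0], [0, 2, 30, 0, 0], [0, 2, 30, 0, 0], [0, 2, 32, 0, 0], [0, 0, 0, 0, 8]])

```text
time_s: 4.05
eef_pos: [508.3, -327.8, 165.3]
tool_rot: [0.984, -0.177, 0.0, 0.0]
wrist_force: [-0.5, 0.4, -0.8]
grip_width: 85.6
gripper_force: 0.0
```

Call:
arm_command(motion=[[0, 0, 0, 0, 8], [0, 0, 0, 0, 8], [0, 0, 0, 0, 8], [0, 0, 0, 0, 8], [0, 0, 0, 0, 8]])

```text
time_s: 4.55
eef_pos: [509.0, -324.9, 165.6]
tool_rot: [0.864, -0.504, 0.0, -0.0]
wrist_force: [0.8, -0.6, 0.0]
grip_width: 85.3
gripper_force: 0.0
```

Call:
arm_command(motion=[[0, 0, 0, 0, 8], [0, 0, 0, 0, 6], [0, 0, 0, 0, 0], [0, 0, 0, 0, 0], [0, 0, 0, 0, 0]])

```text
time_s: 5.05
eef_pos: [508.8, -325.4, 165.5]
tool_rot: [0.798, -0.603, 0.0, -0.0]
wrist_force: [-0.1, -0.1, -0.0]
grip_width: 85.6
gripper_force: 0.0
```

```bash
python3 - <<'E'
from h import *
goto([508.6,-325.2,165],-1.294)
s,d=save('wrist','w3'); print(proj(s,d,[508.6,-325.2,40]),proj(s,d,[494.8,-277.7,40]))
E
```

```text
t 5.05 pos [ 508.78 -325.39  165.45] yaw -1.2937 tilt [ 3.e-04 -0.e+00 -1.e+00] | turn deg 0.02 shift before turn [-0.2  0.1  0.5] after turn [-0.2  0.1  0.5]
(np.float64(315.93282218353954), np.float64(200.97310342165682)) (np.float64(316.1844802772499), np.float64(252.88327255638734))
```

View pics/w3.png

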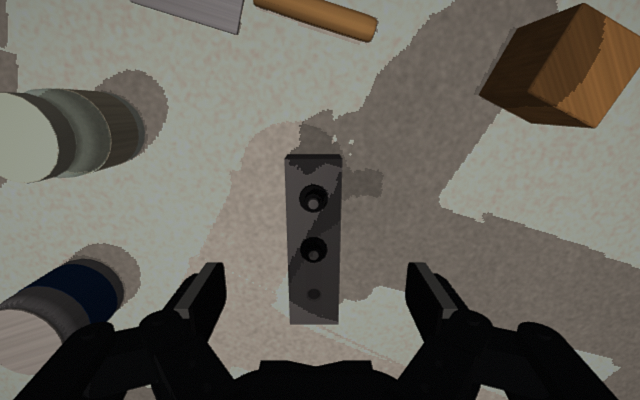

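The wrist view shows the strip vertical with rivets at (313,198) and (314,250). I'll zoom in to tell which pin is standing up.

```bash
python3 - <<'E'
from h import *
s,d=load('w3');im=cv2.imread('pics/w3.png')
a=cv2.resize(im[175:270,284:344],None,fx=6,fy=6,interpolation=cv2.INTER_CUBIC)
cv2.imwrite('pics/c2.png',np.clip(a.astype(float)*2,0,255).astype(np.uint8))
print(proj(s,d,[508.6,-325.2,33]),proj(s,d,[508.6,-325.2,43]),proj(s,d,[508.6,-325.2,49.5]))
E
```

```text
(np.float64(315.91228729301275), np.float64(198.6760148413144)) (np.float64(315.94193823541013), np.float64(201.9928497223455)) (np.float64(315.96237814830437), np.float64(204.27931384696456))
```

View pics/c2.png

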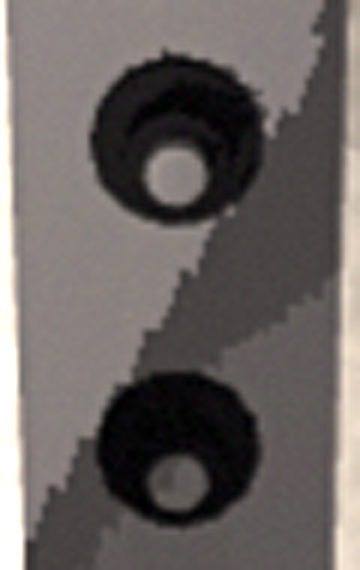

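Upper rivet B has its pin 5.6 px off the flange centre, which matches a raised pin; 3.3 px would mean flush. Lower rivet A, at (314,250), matches flush. B is the fresh one, so I'll descend onto it.

Call:
arm_command(motion=[[150, 0, 0, 20, 0], [150, 0, 0, 20, 0], [150, 0, 0, 20, 0], [150, 0, 0, 20, 0], [150, 0, 0, 15, 0]], grip_force=20)

```text
time_s: 5.6
eef_pos: [508.2, -325.6, 69.1]
tool_rot: [0.797, -0.603, -0.0, 0.0]
wrist_force: [-0.4, 0.3, 0.1]
grip_width: 35.2
gripper_force: 0.0
```

Call:
arm_command(motion=[[150, 0, 0, 10, 0], [150, 0, 0, 0, 0], [150, 0, 0, 0, 0], [150, 0, 0, 0, 0], [150, 0, 0, 0, 0]])

```text
time_s: 6.1
eef_pos: [509.1, -325.9, 61.2]
tool_rot: [0.797, -0.604, 0.001, -0.0]
wrist_force: [-0.3, -0.1, -0.6]
grip_width: 35.5
gripper_force: 0.0
```

```bash
python3 - <<'E'
from h import *
s,d=load('w3'); 
print(ray(s,d,313.7,198.2,31.5),ray(s,d,313.3,203.8,49.3))
s,d=save('wrist','w4'); print(s['wrist_force'],s['grip_width'],s['eef_pos'],arm.tip_reach)
goto([508.6,-325.2,45.5],-1.294)
print(proj(s,d,[508.6,-325.2,49.5]))
E
```

```text
[ 510.4888146  -324.66064474   31.5       ] [ 510.83495975 -324.93455455   49.3       ]
[-0.27958658 -0.14743032 -0.58909327] 35.49413892550852 [ 509.07697647 -325.90396132   61.22392008] 11.0
t 6.15 pos [ 508.99 -325.88   61.12] yaw -1.2966 tilt [ 1.3e-03 -4.0e-04 -1.0e+00] | turn deg -0.15 shift before turn [-0.8  0.2 15.6] after turn [-0.8  0.2 15.6]
(np.float64(316.80147206497685), np.float64(266.0776245504395))
```

View pics/w4.png

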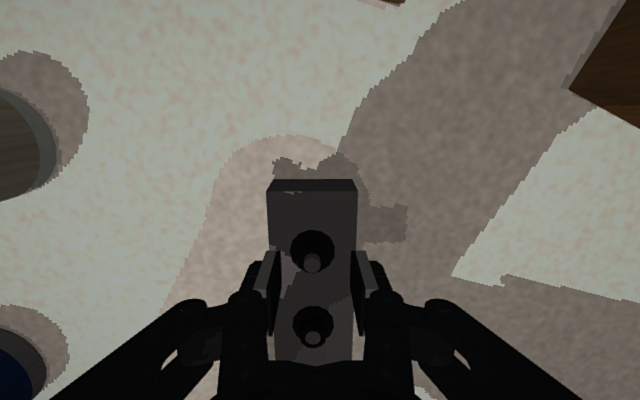

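The pin is at (312,262) and the finger midline at about u=315. I'll nudge -1 mm in tool y and +1 mm in tool x, descend and close gently.

Call:
arm_command(motion=[[150, 1, -1, 5, 0], [150, 0, 0, 5, 0], [150, 0, 0, 5.5, 0], [150, 0, 0, 0, 0], [150, 0, 0, 0, 0]])

```text
time_s: 6.65
eef_pos: [509.6, -326.4, 44.4]
tool_rot: [0.797, -0.604, -0.0, 0.0]
wrist_force: [-0.4, -0.2, -0.1]
grip_width: 35.3
gripper_force: 0.0
```

Call:
arm_command(motion=[[180, 0, 0, 0, 0], [195, 0, 0, 0, 0], [210, 0, 0, 0, 0], [225, 0, 0, 0, 0], [225, 0, 0, 0, 0]])

```text
time_s: 7.15
eef_pos: [510.2, -326.5, 45.1]
tool_rot: [0.797, -0.604, 0.0, -0.0]
wrist_force: [0.4, 1.7, 1.9]
grip_width: 14.7
gripper_force: 19.5
```

Call:
arm_command(motion=[[225, 0, 0, 0, 0], [225, 0, 0, 0, 0]])

```text
time_s: 7.35
eef_pos: [510.2, -326.5, 45.1]
tool_rot: [0.797, -0.604, 0.0, -0.0]
wrist_force: [0.7, 1.3, 2.1]
grip_width: 14.6
gripper_force: 19.6
```

Call:
arm_command(motion=[[230, 0, 0, 0, 0], [230, 0, 0, 0, 0], [230, 0, 0, -10, 0], [230, 0, 0, -20, 0], [230, 0, 0, -20, 0]], grip_force=35)

```text
time_s: 7.85
eef_pos: [508.6, -326.2, 95.0]
tool_rot: [0.797, -0.604, -0.001, 0.001]
wrist_force: [0.4, 0.9, -0.0]
grip_width: 13.8
gripper_force: 34.5
```

Call:
arm_command(motion=[[230, 0, 0, -20, 0], [230, 0, 0, -20, 0], [230, 0, 0, -20, 0], [230, 0, 0, 0, 0], [230, 0, 0, 0, 0]])

```text
time_s: 8.35
eef_pos: [509.2, -326.4, 155.1]
tool_rot: [0.797, -0.604, -0.0, -0.0]
wrist_force: [0.0, 0.8, -0.1]
grip_width: 13.9
gripper_force: 34.5
```

```bash
python3 - <<'E'
from h import *
s,d=save('wrist','w5'); print(s['wrist_force'],s['grip_width'],s['eef_pos'])
goto([581.8,72,185],-.215)
im=cv2.imread('pics/w5.png')[190:340,240:390]
cv2.imwrite('pics/c5.png',np.clip(cv2.resize(im,None,fx=4,fy=4,interpolation=cv2.INTER_CUBIC).astype(float)*2,0,255).astype(np.uint8))
E
```

```text
[ 0.0056819   0.80455575 -0.13805746] 13.885892964494992 [ 509.19029083 -326.35525768  155.08034391]
t 8.4 pos [ 508.91 -326.18  154.32] yaw -1.2973 tilt [-1.3e-03  7.0e-04 -1.0e+00] | turn deg -62.01 shift before turn [-363.7 -177.7  -30.5] after turn [ -13.8 -404.6  -30.5]
```

View pics/c5.png

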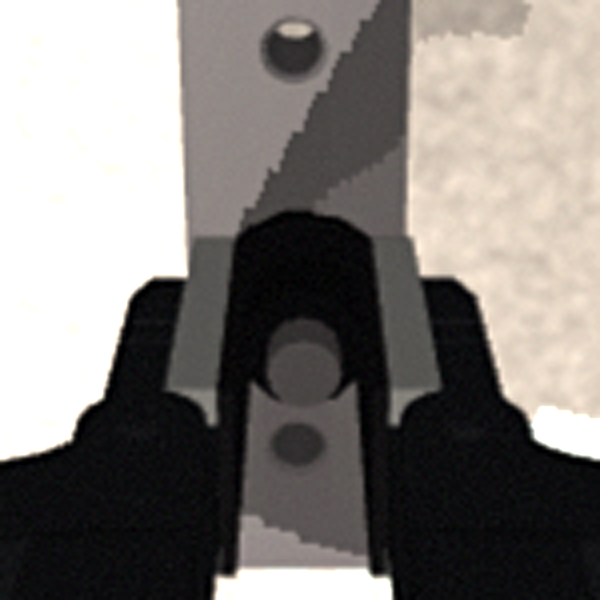

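The rivet is held upright with its pin up, pin top at image (316,283). The vacated carrier hole is at (313.5,202). I'll use that pixel as the visual target for the riser hole at the same relative height, which cancels the camera bias. Moving to TCP z = 185 over the hole.

Call:
arm_command(motion=[[230, 0, 0, -10, -8], [230, 0, 0, -10, -8], [230, 0, 0, -10, -8], [230, 0, 0, 0, -8], [230, 0, 0, 0, -8]])

```text
time_s: 8.9
eef_pos: [509.1, -326.2, 183.8]
tool_rot: [0.956, -0.292, -0.001, -0.0]
wrist_force: [0.8, 0.0, -0.5]
grip_width: 13.6
gripper_force: 34.5
```

Call:
arm_command(motion=[[230, 0, 0, 0, -8], [230, 0, 0, 0, -8], [230, 0, 0, 0, -6], [230, -1, -27, 0, 0], [230, -1, -27, 0, 0]])

```text
time_s: 9.4
eef_pos: [518.3, -272.9, 183.2]
tool_rot: [0.994, -0.108, -0.002, -0.0]
wrist_force: [0.9, 0.2, -0.8]
grip_width: 13.5
gripper_force: 34.5
```

Call:
arm_command(motion=[[230, -1, -27, 0, 0], [230, -1, -27, 0, 0], [230, -1, -27, 0, 0], [230, -1, -27, 0, 0], [230, -1, -27, 0, 0]])

```text
time_s: 9.9
eef_pos: [542.3, -139.2, 183.5]
tool_rot: [0.994, -0.107, -0.001, 0.0]
wrist_force: [-0.3, -1.3, 0.1]
grip_width: 13.5
gripper_force: 34.5
```

Call:
arm_command(motion=[[230, -1, -27, 0, 0], [230, -1, -27, 0, 0], [230, -1, -27, 0, 0], [230, -1, -27, 0, 0], [230, -1, -27, 0, 0]])

```text
time_s: 10.4
eef_pos: [566.3, -6.5, 183.6]
tool_rot: [0.994, -0.107, -0.001, 0.0]
wrist_force: [0.7, -0.1, -0.7]
grip_width: 13.7
gripper_force: 34.5
```

Call:
arm_command(motion=[[230, -1, -27, 0, 0], [230, -1, -27, 0, 0], [230, -1, -27, 0, 0], [230, 0, 0, 0, 0], [230, 0, 0, 0, 0]])

```text
time_s: 10.9
eef_pos: [580.6, 72.6, 183.5]
tool_rot: [0.994, -0.107, -0.001, 0.001]
wrist_force: [-0.6, 1.1, -0.1]
grip_width: 13.4
gripper_force: 34.5
```

Call:
arm_command(motion=[[230, 0, 0, 0, 0], [230, 0, 0, 0, 0]])

```text
time_s: 11.1
eef_pos: [581.1, 71.6, 184.5]
tool_rot: [0.994, -0.108, -0.0, 0.0]
wrist_force: [-0.8, 0.0, -0.6]
grip_width: 13.8
gripper_force: 34.5
```

```bash
python3 - <<'E'
from h import *
def tool(s,X): return Ro.from_quat(s['tool_rot']).as_matrix().T@(np.array(X)-s['eef_pos'])
s,d=load('w5'); print('pin in tool',tool(s,ray(s,d,316,283.2,s['eef_pos'][2]+4.2)))
print('carrier hole world',ray(s,d,313.5,202.1,30),'tool',tool(s,ray(s,d,313.5,202.1,30)))
s,d=load('w3'); print('rivet in tool at w3',tool(s,ray(s,d,313.7,198.2,31.5)))
s,d=save('wrist','w6'); print(s['wrist_force'],s['grip_width'],s['eef_pos'],s['tool_rot'])
u,v=proj(s,d,[581.8,72,60]);print(u,v)
for t in(60,80,100):
  b=blob(d,u,v,16,t); print(b, 'tool',tool(s,ray(s,d,b[0],b[1],60)).round(2))
goto([581.8,72,185],-.215)
im=cv2.imread('pics/w6.png')[150:350,220:420]
cv2.imwrite('pics/c6.png',np.clip(cv2.resize(im,None,fx=3,fy=3,interpolation=cv2.INTER_CUBIC).astype(float)*1.6,0,255).astype(np.uint8))
E
```

```text
pin in tool [-1.04479622 -0.17832843 -4.1996869 ]
carrier hole world [ 510.72893832 -324.68862802   30.        ] tool [ -1.14944063  -1.94357975 125.08052929]
rivet in tool at w3 [ -0.24692513  -1.80525803 133.95240233]
[-0.77539877  0.04594258 -0.6438035 ] 13.805504936157485 [581.05380366  71.55002492 184.47352083] [ 9.94191783e-01 -1.07622110e-01 -3.75660006e-04  1.96853132e-04]
314.69128294665694 200.59924807153516
(np.float64(314.87254901960785), np.float64(200.1078431372549), array([ 10,  10,  13,  11, 102], dtype=int32)) tool [  1.16  -0.5  124.47]
(np.float64(314.9767441860465), np.float64(200.50387596899225), array([ 10,  10,  13,  12, 129], dtype=int32)) tool [  0.81  -0.41 124.47]
(np.float64(314.66875), np.float64(200.6375), array([  9,   9,  14,  14, 160], dtype=int32)) tool [  0.69  -0.68 124.47]
t 11.15 pos [581.18  71.61 184.67] yaw -0.2157 tilt [-4.e-04 -2.e-04 -1.e+00] | turn deg -0.04 shift before turn [ 0.5 -0.5 -0.3] after turn [ 0.5 -0.5 -0.3]
```

View pics/c6.png

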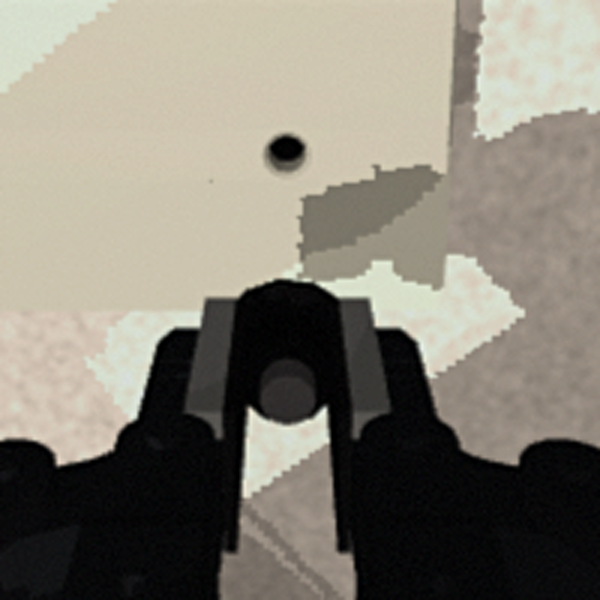

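The riser hole is at image (315.5,200.5). To match the target it needs a shift of about +1.7 mm in x and +1.6 mm in y. The stem tip should reach the step at TCP z≈89 and seat at z≈75. Correcting and descending to just above.

Call:
arm_command(motion=[[230, 1.7, 1.6, 20, 0], [230, 0, 0, 20, 0], [230, 0, 0, 20, 0], [230, 0, 0, 20, 0], [230, 0, 0, 10, 0]])

```text
time_s: 11.65
eef_pos: [581.8, 69.6, 93.2]
tool_rot: [0.994, -0.108, -0.001, 0.0]
wrist_force: [-0.5, 0.1, -0.8]
grip_width: 13.7
gripper_force: 34.5
```

Call:
arm_command(motion=[[230, 0, 0, 0, 0], [230, 0, 0, 0, 0], [230, 0, 0, 3, 0], [230, 0, 0, 2, 0], [230, 0, 0, 0, 0]])

```text
time_s: 12.15
eef_pos: [582.8, 70.6, 90.0]
tool_rot: [0.994, -0.107, 0.0, -0.0]
wrist_force: [-0.9, 0.1, -1.0]
grip_width: 13.6
gripper_force: 34.5
```

Call:
arm_command(motion=[[230, 0, 0, 2, 0], [230, 0, 0, 1, 0], [230, 0, 0, 0, 0], [230, 0, 0, 0, 0]])

```text
time_s: 12.55
eef_pos: [582.7, 70.6, 86.8]
tool_rot: [0.994, -0.107, -0.0, 0.0]
wrist_force: [0.8, 0.1, -0.6]
grip_width: 13.6
gripper_force: 34.5
```

Call:
arm_command(motion=[[230, 0, 0, 1.5, 0], [230, 0, 0, 1.5, 0], [230, 0, 0, 0, 0], [230, 0, 0, 0, 0]])

```text
time_s: 12.95
eef_pos: [582.7, 70.6, 83.7]
tool_rot: [0.994, -0.107, -0.0, -0.0]
wrist_force: [0.2, 0.6, -1.3]
grip_width: 13.9
gripper_force: 34.5
```

Call:
arm_command(motion=[[230, 0, 0, 1.5, 0], [230, 0, 0, 1.5, 0], [230, 0, 0, 0, 0], [230, 0, 0, 0, 0]])

```text
time_s: 13.35
eef_pos: [582.7, 70.6, 80.7]
tool_rot: [0.994, -0.107, -0.0, -0.0]
wrist_force: [-0.4, 2.4, 0.6]
grip_width: 13.5
gripper_force: 34.5
```

Call:
arm_command(motion=[[230, 0, -0.4, 1, 0], [230, 0, 0, 1, 0], [230, 0, 0, 0, 0], [230, 0, 0, 0, 0]])

```text
time_s: 13.75
eef_pos: [582.7, 70.8, 78.7]
tool_rot: [0.994, -0.107, -0.0, 0.0]
wrist_force: [-0.3, 0.7, -0.1]
grip_width: 13.6
gripper_force: 34.5
```

Call:
arm_command(motion=[[230, 0, 0, 1, 0], [230, 0, 0, 0, 0], [230, 0, 0, 0, 0]])

```text
time_s: 14.05
eef_pos: [582.8, 70.9, 77.7]
tool_rot: [0.994, -0.107, -0.0, 0.0]
wrist_force: [-0.2, 0.2, -0.5]
grip_width: 13.9
gripper_force: 34.5
```

Call:
arm_command(motion=[[230, 0, 0, 1, 0], [230, 0, 0, 1, 0], [230, 0, 0, 0, 0], [230, 0, 0, 0, 0]])

```text
time_s: 14.45
eef_pos: [582.8, 70.9, 75.7]
tool_rot: [0.994, -0.107, -0.0, 0.0]
wrist_force: [0.3, 0.2, -1.0]
grip_width: 13.9
gripper_force: 34.5
```

Call:
arm_command(motion=[[230, 0, 0, 0.6, 0], [230, 0, 0, 0, 0], [230, 0, 0, 0, 0]])

```text
time_s: 14.75
eef_pos: [582.8, 70.9, 75.3]
tool_rot: [0.994, -0.107, -0.0, 0.0]
wrist_force: [-0.7, 1.1, 1.0]
grip_width: 13.5
gripper_force: 34.6
```

Call:
arm_command(motion=[[230, 0, 0, 0.7, 0], [230, 0, 0, 0, 0], [230, 0, 0, 0, 0]])

```text
time_s: 15.05
eef_pos: [582.8, 70.9, 74.6]
tool_rot: [0.994, -0.107, 0.0, -0.0]
wrist_force: [-3.0, 0.7, 2.5]
grip_width: 13.8
gripper_force: 34.8
```

Call:
arm_command(motion=[[230, 0, 0, 0.7, 0], [230, 0, 0, 0, 0], [230, 0, 0, 0, 0]])

```text
time_s: 15.35
eef_pos: [582.8, 70.9, 73.9]
tool_rot: [0.994, -0.107, 0.0, 0.0]
wrist_force: [-2.9, 0.7, 3.4]
grip_width: 13.3
gripper_force: 34.9
```

The rivet is home, with 3.4 N reaction on the step. Next I'll release, rise, shut the fingers and check the rivet before pressing.

Call:
arm_command(motion=[[215, 0, 0, 0, 0], [200, 0, 0, 0, 0], [180, 0, 0, 0, 0], [160, 0, 0, 0, 0], [150, 0, 0, 0, 0]], grip_force=20)

```text
time_s: 15.85
eef_pos: [582.9, 70.9, 73.6]
tool_rot: [0.994, -0.107, -0.0, 0.0]
wrist_force: [0.3, 0.1, 0.6]
grip_width: 35.4
gripper_force: 0.0
```

Call:
arm_command(motion=[[150, 0, 0, 0, 0], [150, 0, 0, -10, 0], [150, 0, 0, -15, 0], [150, 0, 0, -15, 0], [150, 0, 0, -10, 0]])

```text
time_s: 16.35
eef_pos: [583.4, 71.1, 125.6]
tool_rot: [0.994, -0.107, 0.001, -0.0]
wrist_force: [-0.1, 0.8, -0.5]
grip_width: 35.5
gripper_force: 0.0
```

Call:
arm_command(motion=[[150, 0, 0, 0, 0], [150, 0, 0, 0, 0], [150, 0, 0, 0, 0]])

```text
time_s: 16.65
eef_pos: [582.3, 70.8, 123.1]
tool_rot: [0.994, -0.107, -0.001, 0.0]
wrist_force: [0.3, -0.8, -0.6]
grip_width: 35.2
gripper_force: 0.0
```

```bash
python3 - <<'E'
from h import *
s,d=save('wrist','w7'); print(s['wrist_force'],s['grip_width'],s['eef_pos'])
print(proj(s,d,[582.8,70.9,79]))
im=cv2.imread('pics/w7.png')[130:330,220:420]
cv2.imwrite('pics/c7.png',np.clip(cv2.resize(im,None,fx=3,fy=3,interpolation=cv2.INTER_CUBIC).astype(float)*1.6,0,255).astype(np.uint8))
E
```

```text
[ 0.2830293  -0.7753634  -0.59785201] 35.23268260462707 [582.33931666  70.75854843 123.11578561]
(np.float64(315.18215184347275), np.float64(238.9565203126184))
```

View pics/c7.png

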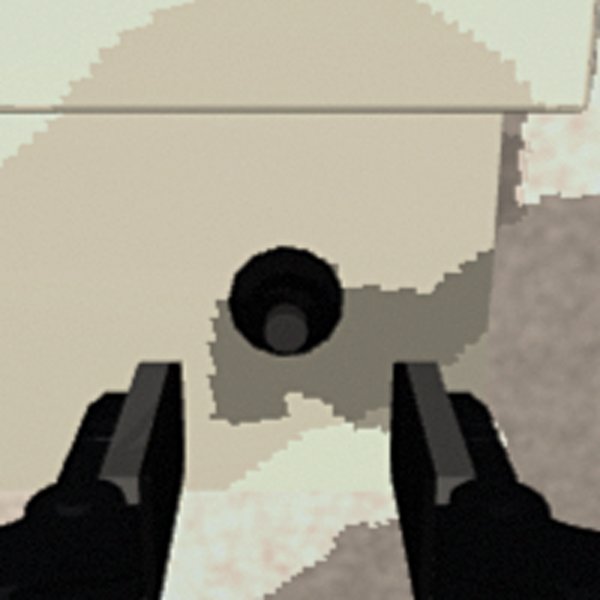

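The rivet is seated with its pin up; the pin top is at image (315,239), as predicted. I'll shut the fingers and lower them to the pin.

Call:
arm_command(motion=[[255, -1, 0, 0, 0], [255, 0, 0, 0, 0], [255, 0, 0, 0, 0], [255, 0, 0, 0, 0], [255, 0, 0, 0, 0]])

```text
time_s: 17.2
eef_pos: [581.9, 71.2, 123.8]
tool_rot: [0.994, -0.107, -0.0, 0.0]
wrist_force: [-0.8, -0.2, 0.8]
grip_width: 0.2
gripper_force: 0.0
```

Call:
arm_command(motion=[[255, 0, 0, 10, 0], [255, 0, 0, 10, 0], [255, 0, 0, 8, 0], [255, 0, 0, 0, 0], [255, 0, 0, 0, 0]])

```text
time_s: 17.7
eef_pos: [581.7, 71.0, 95.3]
tool_rot: [0.994, -0.107, -0.0, 0.0]
wrist_force: [0.2, 0.1, 0.2]
grip_width: 0.2
gripper_force: 0.0
```

Call:
arm_command(motion=[[255, 0, 0, 1, 0], [255, 0, 0, 1, 0], [255, 0, 0, 0, 0], [255, 0, 0, 0, 0]])

```text
time_s: 18.1
eef_pos: [581.9, 71.2, 94.0]
tool_rot: [0.994, -0.107, 0.0, -0.0]
wrist_force: [-0.2, 0.7, 0.1]
grip_width: -0.1
gripper_force: 0.0
```

Call:
arm_command(motion=[[255, 0, 0, 1, 0], [255, 0, 0, 1, 0], [255, 0, 0, 1, 0], [255, 0, 0, 0, 0], [255, 0, 0, 0, 0]])

```text
time_s: 18.6
eef_pos: [581.8, 71.1, 90.8]
tool_rot: [0.994, -0.107, -0.0, 0.0]
wrist_force: [0.3, -0.9, 0.7]
grip_width: -0.1
gripper_force: 0.0
```

Call:
arm_command(motion=[[255, 0, 0, 1, 0], [255, 0, 0, 1, 0], [255, 0, 0, 0, 0], [255, 0, 0, 0, 0]])

```text
time_s: 19.0
eef_pos: [582.0, 71.2, 89.1]
tool_rot: [0.994, -0.107, 0.0, -0.0]
wrist_force: [0.0, -0.2, 3.7]
grip_width: 0.0
gripper_force: 1.4
```

Call:
arm_command(motion=[[255, 0, 0, 1, 0], [255, 0, 0, 1, 0], [255, 0, 0, 0, 0], [255, 0, 0, 0, 0]])

```text
time_s: 19.4
eef_pos: [582.1, 71.2, 87.4]
tool_rot: [0.994, -0.107, 0.0, -0.0]
wrist_force: [-2.0, 0.5, 7.9]
grip_width: -0.3
gripper_force: 3.7
```

Call:
arm_command(motion=[[255, 0, 0, 1, 0], [255, 0, 0, 1, 0], [255, 0, 0, 0, 0], [255, 0, 0, 0, 0]])

```text
time_s: 19.8
eef_pos: [582.1, 71.2, 85.5]
tool_rot: [0.994, -0.107, 0.0, -0.0]
wrist_force: [-2.8, 0.6, 7.9]
grip_width: -0.3
gripper_force: 4.3
```

Pin is sliding at about 8 N.

Call:
arm_command(motion=[[255, 0, 0, 1, 0], [255, 0, 0, 1, 0], [255, 0, 0, 0, 0], [255, 0, 0, 0, 0]])

```text
time_s: 20.2
eef_pos: [582.1, 71.2, 83.6]
tool_rot: [0.994, -0.107, 0.0, -0.0]
wrist_force: [-2.4, 0.2, 8.7]
grip_width: 0.2
gripper_force: 4.3
```

Call:
arm_command(motion=[[255, 0, 0, 0.7, 0], [255, 0, 0, 0.5, 0], [255, 0, 0, 0, 0], [255, 0, 0, 0, 0]])

```text
time_s: 20.6
eef_pos: [582.1, 71.2, 82.4]
tool_rot: [0.994, -0.107, 0.0, -0.0]
wrist_force: [-2.4, -0.4, 8.8]
grip_width: -0.0
gripper_force: 4.4
```

Call:
arm_command(motion=[[255, 0, 0, 0.6, 0], [255, 0, 0, 0, 0], [255, 0, 0, 0, 0]])

```text
time_s: 20.9
eef_pos: [582.1, 71.2, 81.8]
tool_rot: [0.994, -0.107, 0.0, -0.0]
wrist_force: [-3.0, -0.8, 9.0]
grip_width: 0.3
gripper_force: 4.4
```

Call:
arm_command(motion=[[255, 0, 0, 0.6, 0], [255, 0, 0, 0, 0], [255, 0, 0, 0, 0]])

```text
time_s: 21.2
eef_pos: [582.1, 71.2, 81.2]
tool_rot: [0.994, -0.107, 0.0, -0.0]
wrist_force: [-2.9, 0.0, 8.8]
grip_width: -0.0
gripper_force: 4.6
```

Call:
arm_command(motion=[[255, 0, 0, 0.6, 0], [255, 0, 0, 0, 0], [255, 0, 0, 0, 0]])

```text
time_s: 21.5
eef_pos: [582.1, 71.1, 80.8]
tool_rot: [0.994, -0.107, 0.0, -0.0]
wrist_force: [-3.4, 0.5, 10.4]
grip_width: 0.1
gripper_force: 5.3
```

Call:
arm_command(motion=[[255, 0, 0, 0.4, 0], [255, 0, 0, 0, 0], [255, 0, 0, 0, 0]])

```text
time_s: 21.8
eef_pos: [582.1, 71.2, 80.5]
tool_rot: [0.994, -0.107, 0.0, -0.0]
wrist_force: [-3.7, -0.7, 11.1]
grip_width: 0.2
gripper_force: 5.7
```

The force rose to 11 N as the collar stopped the fingers, so the pin is flush. Retreating now.

Call:
arm_command(motion=[[255, 0, 0, -2, 0], [255, 0, 0, -2, 0], [255, 0, 0, -5, 0], [255, 0, 0, -15, 0], [255, 0, 0, -20, 0]])

```text
time_s: 22.3
eef_pos: [581.0, 70.8, 122.7]
tool_rot: [0.994, -0.107, -0.001, 0.001]
wrist_force: [0.8, -0.5, -0.8]
grip_width: 0.2
gripper_force: 0.0
```

Call:
arm_command(motion=[[255, 0, 0, -20, 0], [255, 0, 0, -20, 0], [255, 0, 0, -15, 0], [255, 0, 0, 0, 0], [255, 0, 0, 0, 0]])

```text
time_s: 22.8
eef_pos: [581.6, 71.2, 178.1]
tool_rot: [0.994, -0.107, -0.0, -0.0]
wrist_force: [-0.2, 0.3, -0.3]
grip_width: 0.2
gripper_force: 0.0
```

```bash
python3 - <<'E'
from h import *
s,d=save('wrist','w8'); print(s['wrist_force'],s['eef_pos'])
X=ray(s,d,*proj(s,d,[582,71,61.5]),61.5)
for z in(61.5,73,79.3):print(z,np.round(proj(s,d,[582,71,z]),1))
u,v=proj(s,d,[582,71,61.5]); g=cv2.cvtColor(d['image'],cv2.COLOR_RGB2GRAY);u,v=int(u),int(v)
b=blob(d,u,v,26,40);print('flange',b)
print(g[v-20:v+24,int(b[0])-8:int(b[0])+9:2])
E
```

```text
[-0.15954722  0.31694763 -0.26946248] [581.62975783  71.1740849  178.09655037]
61.5 [315.6 203.7]
73 [315.6 208. ]
79.3 [315.7 210.5]
flange (np.float64(315.3752039151713), np.float64(203.71288743882545), array([ 12,  13,  30,  29, 613], dtype=int32))
[[122 122 122 121 123 122 121 123 122]
 [123 122 123 122 123 123 122 121 121]
 [122 122 121 121 122 122 122 121 122]
 [122 123 122 123 122 122 123 123 123]
 [122 122 122 123 123 123 123 124 122]
 [123 123 124 125 125 126 126 123 124]
 [123 125 125 114 116 116 118 121 124]
 [126 116 104  20  21  28  60  90 120]
 [115  52  19   1   1   2   9  19  83]
 [ 50   5   2   5   7   3   2   0  37]
 [  4   4   8   5   6   7   8   6   6]
 [  1   6   9   7   7   8   8   6   3]
 [  6   9   6   4   9   6   7   7   6]
 [  5   6   6   7   6   7   6   8   8]
 [  5   9   2   3   1   4   2   9   5]
 [  8   5   3   1   2   2   2   4   5]
 [  6   4   0   5   2   2   4   0   4]
 [  7   1   3   5   7   9   5   3   2]
 [  5   6   7   7   9   6   6   3   2]
 [  1  10   8   8   6   6   8   8   1]
 [  5   6   6   6  13   6   4   5   2]
 [  6   8   4  25  32  26   7
[... 168 characters left out ...]
  7   9  54  52  50  50  52   9   5]
 [  5   6  51  52  52  52  48   9   5]
 [  5   3  33  53  51  50  43   6   5]
 [  6   6  16  49  51  50  24   5   4]
 [  3   8   5  33  49  41   9   5   5]
 [  2   5   5   6  15   9   6   6   5]
 [  3   2   7   5   3   5   4   4   4]
 [ 33   2   3   2   5   4   4   1  17]
 [ 92  33   6   2   3   5   4   3  54]
 [125  92  50  12   9  21  34  33  74]
 [123 125 121  60  56  77  91  74  75]
 [121 123 125 124 126 125 110  73  73]
 [122 123 122 123 126 116  72  72  72]
 [121 120 122 121 122 115  70  73  74]
 [121 122 121 122 120 124  73  72  73]
 [121 122 121 121 121 124  73  72  73]
 [121 121 121 122 121 123  73  73  73]
 [121 121 122 121 123 123  83  72  73]]
```

The pin centre is at v≈208.6 (flush predicts 208.0, raised 210.5). The flange is centred on the hole as expected, so I'm handing in.

```bash
python3 -c "
from rig import arm
print(arm.sign_off())"
```

```text
the job is handed in; nothing more can be done
None
```

The fresh rivet is seated in the empty hole with its pin pressed flush and the gripper clear; the wrist force peaked at 11.1 N in the readings, and the job is handed in at about 23 s (no verdict was returned).

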